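# Find the loose flap of the paint chest and push it open

## Robot

A 7-joint arm with a two-finger parallel gripper is mounted at the origin on the work surface. World frame = base frame: x ahead of the robot, y to its left, z up, the work surface at z = 0. Lengths are in m, angles in rad, forces in N, time in s.
With the tool pointing down it reaches from about 0.4 to 0.85 m from the base axis. Payload 10.4 kg.
Tool frame: the origin (TCP) lies at the very end of the fingers, on their centre line; the grasp point (between the pads) lies 19 mm behind it; x points along the fingers, y is the direction in which the jaws open and shut, and the axes are right-handed (so a half turn about x gives the same grasp; the last joint's range is limited). The gripper opens to 85 mm and grips with 20 to 120 N. Pads are 22 mm wide; open, the fingers measure 114 mm over their backs; the gripper's body (76 mm by 85 mm) begins 54 mm behind the grasp point. The pads swing forward as they close: fully open they stand 13 mm farther back than shut.
Start: joints at [1.158, 0.332, -0.065, 1.46, 0.022, 1.35, -0.088], TCP at [0.238, -0.578, 0.231] pointing down, gripper open.
Joint ranges: [-2.6, 2.6], [-0.5, 2.12], [-1.47, 1.34], [0.16, 2.42], [-1.27, 4.41], [0.06, 2.06], [-2.6, 2.6]. Speed limits (rad/s): [2.22, 2.22, 2.79, 2.79, 3.14, 3.14, 3.14].

## Interface

Orientations are given as a unit quaternion [x, y, z, w].
In Python, from workcell import monitor, camera, ticket, regions_of gives the robot as it stands.
- The arm moves only by the tool step_arm, never from a script. Its argument "increments" is a list of rows, each a list of 5 numbers: the finger opening in m, from 0 to 0.0854, then the shift along the world's x, y, z in m, then the turn about the world's z in rad. A call has 1 to 12 rows; each row shifts and turns the commanded pose from where the row before left it; what a row does not reach is not made up. A row lasts 1/12 s, in which the tool goes at most 41.7 mm and 7.16 degrees, less where a joint would pass 70% of its speed; a pose out of reach is approached as far as the arm can. A call with a gripper value outside its range is refused whole. The fingers move at their own pace and stop on an object; "force" is the grip in N (left out, the last holds). Time passes only in rows, so rows that do not move let the fingers close. It gives the time, the measured TCP pose, the force and the opening at its end, in the units of the state.
- monitor.get_obs(): the state, without advancing time (a new reading comes with each control period).
- camera(name): name is "side" or "top" or "wrist"; returns a dict with "color" (384x512x3 uint8, red, green, blue), "range_z" (384x512 float32, m along the optical axis (not along the pixel's ray), 0 where there is no reading), "fx", "fy", "cx", "cy" (pixels), "cam_to_world" (4x4, takes a point from camera to world coordinates). Camera axes: x right, y up, looking along -z (the intrinsics and any distortion apply to the point x, -y, -z); pixel columns grow to the right and rows downward; lengths in m; the calibration is good to about 2 mm. A picture is of the moment at which its call begins.
- ticket.hand_in(): hands the job in, once; it reports no verdict.
Trained networks look in a picture, given as the dict that the camera call returned (one of the last four; its "shot" number tells which), for a name from the list of things; names that differ only in an ending like _2 or _b are one class to them, and where a whole thing is asked for, a point or a joint stands for the part that bears it (a point fixed in the world has none). Each returns a list of dicts, best first, with "p" (0 to 1); they miss things now and then, are a little off and sometimes report something else, mostly with a low value. They report only what shows in the picture. A call takes as long as a camera call.
- regions_of(picture, query): "region" (384x512 bool, what is visible of it) and "centre" ([row, column] in pixels, amid what is visible of it).
The state is a dict: "clock": time; "joint_pos": joint angles; "joint_velocities": joint speeds; "tau": joint torques, N m; "position": TCP position; "ee_rot": TCP orientation; "ft_force": force on the tool from outside, world axes, zero at the start; "torque": the same for the moment, N m; "grip_width": opening from 0.0 (shut) to 1.0 (fully open).
Only numpy, scipy, OpenCV 4.12 (cv2) and the standard library are available. Lean on these libraries where they do the work, as an engineer would, in place of code of your own. Each camera call takes 0.05 s, during which the arm holds its last target. There are 200 camera calls.

## Task

One of the four identical flaps in the top of the wooden paint chest is free to rock on its pivot; the other three are blocked from below. With the fingertips, press gently on the flaps' dark steel discs one after another, without forcing the tight ones, until you find the one that rocks, then push that flap down until it is fully open and withdraw, leaving it open. Only touch the flaps: do not lift or shift any of the things standing about.

Things in the scene. Friction and masses are not known exactly. Their poses are not given: they have to be found in the camera images.
- chest: Low wooden paint chest fixed to the table, 200 deep (its x) by 440 wide (its y) by 110 mm high; origin at the centre of its underside, x away from the robot, y left. Four identical see-saw flaps lie flush in its flat top, side by side along y: flap0 (leftmost) to flap3 have centre lines at y = +162, +56, -56, -162 mm. A compartment lies below each; under the free flap 70 mm below the top is clear.
- push0 (a point): Centre of the flush dark steel disc (24 mm across) on flap0's top, on its centre line, 55 mm from its pivot on the robot's side; moves with the flap. The flap is 105 (x) by 76 (y) by 8 mm; its pivot, a level line along chest y marked by a dark steel strip, is at chest x = 0, 106 mm above the table; 75 mm of flap lie on the robot's side of it, 30 mm beyond.
- flap0 (a joint): Angle of flap0, rad: 0 shut, grows as the near part sinks into the chest and the far part rises; hard stop at 0.95, fully open. A blocked flap gives about 1 mm at the disc (under 0.03 rad), then stops dead. The free one turns at about 2 N on the disc, has no spring and stays where it is left. Which one is free cannot be seen.
- push1 (a point): Centre of the flush dark steel disc (24 mm across) on flap1's top, on its centre line, 55 mm from its pivot on the robot's side; moves with the flap. The flap is 105 (x) by 76 (y) by 8 mm; its pivot, a level line along chest y marked by a dark steel strip, is at chest x = 0, 106 mm above the table; 75 mm of flap lie on the robot's side of it, 30 mm beyond.
- flap1 (a joint): Angle of flap1, rad: 0 shut, grows as the near part sinks into the chest and the far part rises; hard stop at 0.95, fully open. A blocked flap gives about 1 mm at the disc (under 0.03 rad), then stops dead. The free one turns at about 2 N on the disc, has no spring and stays where it is left. Which one is free cannot be seen.
- push2 (a point): Centre of the flush dark steel disc (24 mm across) on flap2's top, on its centre line, 55 mm from its pivot on the robot's side; moves with the flap. The flap is 105 (x) by 76 (y) by 8 mm; its pivot, a level line along chest y marked by a dark steel strip, is at chest x = 0, 106 mm above the table; 75 mm of flap lie on the robot's side of it, 30 mm beyond.
- flap2 (a joint): Angle of flap2, rad: 0 shut, grows as the near part sinks into the chest and the far part rises; hard stop at 0.95, fully open. A blocked flap gives about 1 mm at the disc (under 0.03 rad), then stops dead. The free one turns at about 2 N on the disc, has no spring and stays where it is left. Which one is free cannot be seen.
- push3 (a point): Centre of the flush dark steel disc (24 mm across) on flap3's top, on its centre line, 55 mm from its pivot on the robot's side; moves with the flap. The flap is 105 (x) by 76 (y) by 8 mm; its pivot, a level line along chest y marked by a dark steel strip, is at chest x = 0, 106 mm above the table; 75 mm of flap lie on the robot's side of it, 30 mm beyond.
- flap3 (a joint): Angle of flap3, rad: 0 shut, grows as the near part sinks into the chest and the far part rises; hard stop at 0.95, fully open. A blocked flap gives about 1 mm at the disc (under 0.03 rad), then stops dead. The free one turns at about 2 N on the disc, has no spring and stays where it is left. Which one is free cannot be seen.
- varnish: Bystander, loose: small amber bottle, 34 mm across, 85 mm tall, standing on the chest's back strip; origin at the centre of its underside.
- pigment: Bystander, loose: clear jar, 40 mm across, 50 mm tall, standing on the chest's back strip; origin at the centre of its underside.
- eraser: Bystander, loose: white block eraser 40 x 22 x 13 mm lying on the chest's middle rail, between flap1 and flap2; origin at the centre of its underside.
- bowl: Bystander, loose: terracotta bowl, 110 mm across, 60 mm tall, on the table to the right of the chest; origin at the centre of its underside.
- brush: Bystander, loose: flat paint brush, 200 mm long, 42 mm wide, 20 mm thick, lying on the table in front of the chest, on the robot's side; origin at the centre of its underside.
- tube: Bystander, loose: aluminium paint tube, 93 x 30 x 20 mm, lying on the table to the left of the chest; origin at the centre of its underside.
- mug: Bystander, loose: white mug, 76 mm across, 85 mm tall, on the table to the left of the chest, beyond the tube; origin at the centre of its underside.

How it is judged:
By the outcome, as a careful person would: the job done as asked, in the order asked, and still so for the second after the job is handed in, with the robot touching nothing.
It also fails if it takes over 48 s, if anything falls off the work surface, if the arm or the gripper's body presses on something with over 40 N, if the wrist force passes 120 N, or if a joint passes its speed limit or range.

## Working session

There is one attempt and no reset: what is moved stays moved. The work goes in short steps, Python scripts to look and compute and a tool call to move; the robot and the scene stay as the last step left them, time stands still between calls to the robot, and variables do not carry over. Pictures are saved under pics/ and viewed, about 8 in all and at most 12, crops included, and the job is handed in when it is done.

Besides the shell and the picture viewer there is one more tool, called by a JSON object that holds its "fn" and its "kwargs", one argument or row to a line. step_arm: Moves the arm, as the interface text tells. Its arguments: {"type":"object","properties":{"increments":{"type":"array"},"force":{"type":"number"}},"required":["increments"]}

```bash
mkdir -p pics; cat > h.py <<'E'
import numpy as np, cv2
from workcell import monitor, camera, ticket, regions_of
def world(p,rc):
    r,c=rc; z=p["range_z"]; r0,c0=int(round(r)),int(round(c))
    w=z[max(r0-1,0):r0+2,max(c0-1,0):c0+2]; w=w[w>0]
    if not len(w): return None
    d=np.median(w)
    v=np.array([(c-p["cx"])/p["fx"]*d,-(r-p["cy"])/p["fy"]*d,-d,1])
    return (p["cam_to_world"]@v)[:3]
def save(p,n): cv2.imwrite("pics/"+n,cv2.cvtColor(p["color"],cv2.COLOR_RGB2BGR))
E
python3 - <<'E'
from h import *
o=monitor.get_obs(); print(o)
t=camera("top"); s=camera("side")
im=np.vstack([t["color"],s["color"]]); 
save(t,"top.png"); save(s,"side.png")
for p in (t,s):
  print(np.round(p["cam_to_world"],3).tolist(),p["fx"])
  for q in ["chest","push0","varnish","pigment","eraser","bowl","brush","tube","mug"]:
    for r in regions_of(p,q)[:5]:
        w=world(p,r["centre"]); print(q,round(r["p"],2),np.round(r["centre"]),None if w is None else np.round(w,3),r["region"].sum())
E
```

```text
{'clock': 0.0, 'joint_pos': array([ 1.15838358,  0.33286789, -0.06469827,  1.46097825,  0.02161924,
        1.34986188, -0.08849086]), 'joint_velocities': array([-3.75444800e-04, -3.65594602e-05,  3.62785648e-04, -4.07657063e-04,
        1.01277598e-03, -1.14024025e-03, -7.78616217e-04]), 'tau': array([-1.66521486e-04, -6.25440288e+01,  4.87859524e-02, -3.91593039e+01,
        1.62003923e-02,  9.97280935e-03, -3.38727216e-05]), 'position': array([ 0.23735369, -0.57776706,  0.23050077]), 'ee_rot': array([-0.69358927, -0.13744582,  0.69384237, -0.13647472]), 'ft_force': array([0.0588699 , 0.14064827, 0.67462649]), 'torque': array([ 0.00250784,  0.05056005, -0.05724456]), 'grip_width': 0.9983834365842618}
[[0.065, 0.976, -0.206, 0.262], [-0.998, 0.064, -0.01, 0.061], [0.004, 0.206, 0.978, 1.458], [0.0, 0.0, 0.0, 1.0]] 428.9479604887486
chest 0.81 [199. 296.] [ 0.522 -0.06   0.109] 8527
push0 0.74 [213. 339.] [ 0.487 -0.199  0.111] 811
push0 0.58 [199. 269.] [0.518 0.024 0.11 ] 766
push0 0.56 [194. 237.] [0.527 0.127 0.109] 823
push0 0.55 [207. 308.] [ 0.5   -0.101  0.111] 711
push0 0.21
[... 682 characters left out ...]
8.0250103915521
chest 0.7 [243. 239.] [ 0.518 -0.135  0.109] 12560
push0 0.89 [199. 240.] [0.52  0.007 0.11 ] 872
push0 0.81 [234. 234.] [ 0.505 -0.107  0.11 ] 1076
push0 0.64 [268. 229.] [ 0.495 -0.203  0.111] 1440
push0 0.6 [170. 242.] [0.527 0.117 0.109] 672
varnish 0.77 [168. 276.] [0.618 0.068 0.161] 316
pigment 0.7 [249. 269.] [ 0.584 -0.189  0.159] 383
pigment 0.7 [265. 230.] [ 0.496 -0.195  0.109] 1396
pigment 0.6 [136. 258.] [0.581 0.319 0.074] 728
bowl 0.88 [350. 241.] [ 0.519 -0.344  0.006] 2358
bowl 0.43 [167. 243.] [0.528 0.131 0.11 ] 685
bowl 0.33 [137. 257.] [0.576 0.318 0.07 ] 758
brush 0.76 [230. 192.] [ 0.388 -0.021  0.019] 642
brush 0.58 [199. 240.] [0.519 0.007 0.11 ] 833
```

View pics/top.png

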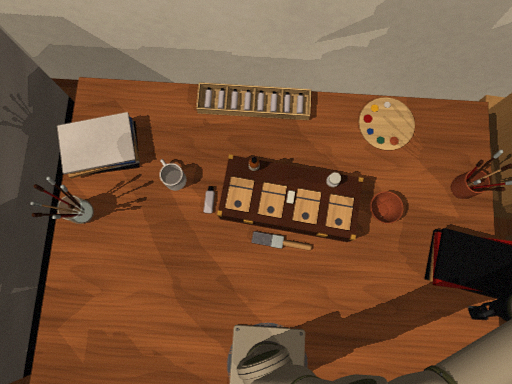

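View pics/side.png

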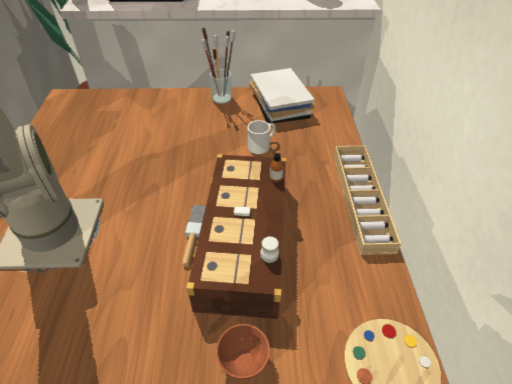

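The top view shows the four discs on the near side of the flaps, around (239,208), (270,214), (301,220) and (334,226). The chest is yawed a few degrees. The side view agrees: the discs are at (231,168), (222,196), (215,230) and (212,266). Next I locate them precisely.

```bash
python3 - <<'E'
from h import *
for n,seeds in (("top",[(208,239),(214,270),(220,301),(226,334)]),("side",[(168,231),(196,222),(230,215),(266,212)])):
    p=camera(n); g=p["color"].astype(float).sum(2)
    D=[]
    for r,c in seeds:
        k=7
        P=g[r-k:r+k+1,c-k:c+k+1]; yy,xx=np.mgrid[-k:k+1,-k:k+1]
        m=(P<np.median(P)*0.6)
        nl,lab,st,ce=cv2.connectedComponentsWithStats(m.astype(np.uint8))
        i=min(range(1,nl),key=lambda i:np.hypot(*(ce[i]-k))-0.05*st[i,4])
        rc=(r-k+ce[i][1],c-k+ce[i][0]); w=world(p,rc); D.append(w)
        print(n,np.round(rc,1),st[i],np.round(w,4))
    D=np.array(D); off=np.array([162,56,-56,-162])/1e3
    A=np.polyfit(off,D,1); print("dir",A[0],"mid",A[1],"yaw",np.arctan2(-A[0][0],A[0][1]))
    if n=="top":
        big=cv2.resize(cv2.cvtColor(p["color"][140:260,190:400],cv2.COLOR_RGB2BGR),None,fx=3.8,fy=3.8,interpolation=cv2.INTER_CUBIC); cv2.imwrite("pics/crop.png",big)
E
```

```text
top [212.9 238.4] [ 0  9 15  6 76] [0.4663 0.119  0.1108]
top [217.4 269.5] [ 0  8 13  7 21] [0.4587 0.0195 0.109 ]
top [222.  300.5] [5 9 4 1 4] [ 0.4502 -0.0789  0.1106]
top [228. 336.] [9 9 1 1 1] [ 0.4384 -0.1914  0.111 ]
dir [ 0.08513385  0.94952842 -0.00222351] mid [ 0.45340882 -0.03295103  0.11033704] yaw -0.08941998824280188
side [168.2 230.2] [ 3  5  7  5 26] [0.4934 0.1267 0.1093]
side [195.2 225.1] [ 7  4  7  5 28] [0.4814 0.0204 0.1108]
side [228.6 218.7] [ 8  3  7  6 32] [ 0.4682 -0.0905  0.1102]
side [265.6 211.6] [ 3  3  8  8 50] [ 0.4562 -0.1968  0.112 ]
dir [ 0.11516445  0.99751419 -0.00682255] mid [ 0.47479396 -0.03506332  0.11058359] yaw -0.11494254715253628
```

View pics/crop.png

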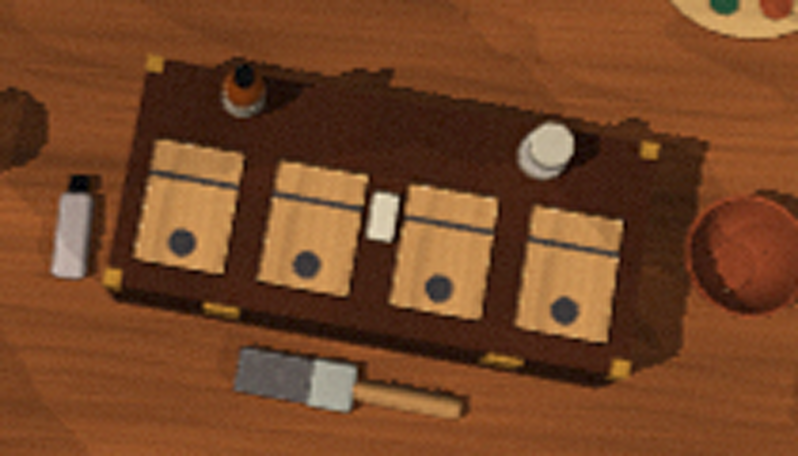

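```bash
cat > loc.py <<'E'
from h import *
from scipy.spatial.transform import Rotation as R
p=camera("top"); off=np.array([162,56,-56,-162])/1e3
D=[]
for x,y in [(181,242),(306,264),(438,288),(564,310)]:
    D.append(world(p,((y+.5)/3.8-.5+140,(x+.5)/3.8-.5+190)))
D=np.array(D); s=np.array([[0.4934,0.1267,.1093],[.4814,.0204,.1108],[.4682,-.0905,.1102],[.4562,-.1968,.112]])
for Q in (D,s):
    A=np.polyfit(off,Q,1); print(np.round(Q,4).tolist(),A.round(4).tolist(),np.arctan2(-A[0][0],A[0][1]), Q-(off[:,None]*A[0]+A[1]))
M=R.from_quat(monitor.get_obs()["ee_rot"]).as_matrix(); print(M.round(3))
E
python3 loc.py
```

```text
[[0.4971, 0.1248, 0.1094], [0.4851, 0.0191, 0.1109], [0.4724, -0.0922, 0.1085], [0.4602, -0.1971, 0.1119]] [[0.1138, 0.9937, -0.0046], [0.4787, -0.0364, 0.1102]] -0.114034002841933 [[-1.11249792e-05  2.01256888e-04 -1.15210329e-05]
 [-1.03531431e-05 -2.00007262e-04  9.58315934e-04]
 [ 5.52969665e-05 -2.03826873e-04 -1.93566093e-03]
 [-3.38188442e-05  2.02577247e-04  9.88866032e-04]]
[[0.4934, 0.1267, 0.1093], [0.4814, 0.0204, 0.1108], [0.4682, -0.0905, 0.1102], [0.4562, -0.1968, 0.112]] [[0.1151, 0.9976, -0.0069], [0.4748, -0.035, 0.1106]] -0.11491118308882611 [[-5.26072158e-05  1.43144997e-04 -1.61732471e-04]
 [ 1.52185160e-04 -4.14098026e-04  6.09833220e-04]
 [-1.52185160e-04  4.14098026e-04 -7.59833220e-04]
 [ 5.26072158e-05 -1.43144997e-04  3.11732471e-04]]
[[ 0.     0.38  -0.925]
 [-0.    -0.925 -0.38 ]
 [-1.     0.     0.   ]]
```

{"fn": "step_arm", "kwargs": {
  "increments": [
    [0,0.0184,0.0317,0,-0.042],
    [0,0.0184,0.0317,0,-0.042],
    [0,0.0184,0.0317,0,-0.042],
    [0,0.0184,0.0317,0,-0.042],
    [0,0.0184,0.0317,-0.005,-0.042],
    [0,0.0184,0.0317,-0.005,-0.042],
    [0,0.0184,0.0317,-0.005,-0.042],
    [0,0.0184,0.0317,-0.01,-0.042],
    [0,0.0184,0.0317,-0.01,-0.042],
    [0,0.0184,0.0317,-0.01,-0.042],
    [0,0.0184,0.0317,-0.01,-0.042],
    [0,0.0184,0.0317,-0.01,-0.042]
  ],
  "force": 20
}}

```text
clock: 2.15
position: [0.459, -0.1961, 0.1662]
ee_rot: [0.706, -0.041, -0.706, -0.041]
ft_force: [1.3, -0.1, 0.8]
grip_width: 0.001
```

{"fn": "step_arm", "kwargs": {
  "increments": [
    [0,0,-0.001,-0.015,0],
    [0,0,0,-0.015,0],
    [0,0,0,-0.008,0],
    [0,0,0,0,0],
    [0,0,0,0,0]
  ]
}}

```text
clock: 2.57
position: [0.4581, -0.1991, 0.1285]
ee_rot: [-0.706, 0.041, 0.706, 0.041]
ft_force: [0.5, -0.6, 0.3]
grip_width: -0.001
```

```bash
python3 - <<'E'
from h import *
p=camera("side"); big=cv2.resize(cv2.cvtColor(p["color"][150:320,150:330],cv2.COLOR_RGB2BGR),None,fx=3.5,fy=3.5,interpolation=cv2.INTER_CUBIC); cv2.imwrite("pics/s2.png",big)
o=monitor.get_obs(); print(o["position"],o["ft_force"])
E
```

```text
[ 0.45848921 -0.19925415  0.12904057] [ 0.15856579  0.0194746  -0.22036256]
```

View pics/s2.png

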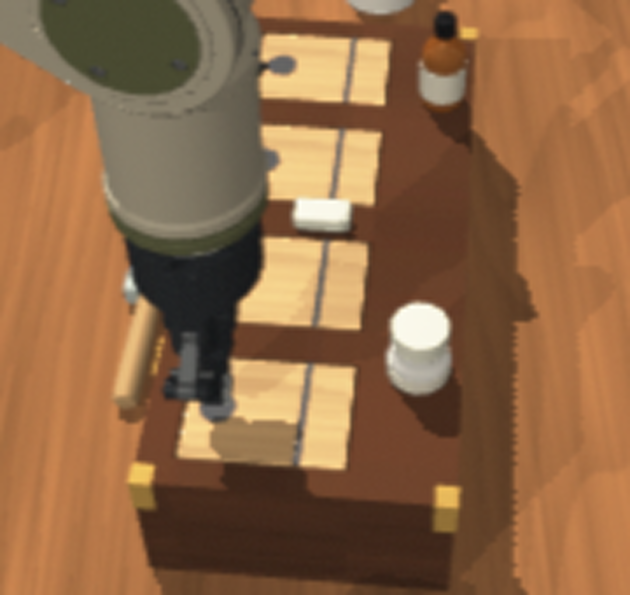

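The fingers are just above flap3's disc, which is at about (218,398) in the crop. I descend gently.

{"fn": "step_arm", "kwargs": {
  "increments": [
    [0,0,0.001,-0.01,0],
    [0,0,0,-0.004,0],
    [0,0,0,-0.001,0],
    [0,0,0,-0.001,0],
    [0,0,0,0,0]
  ]
}}

```text
clock: 3.03
position: [0.4583, -0.1978, 0.1122]
ee_rot: [-0.706, 0.04, 0.706, 0.04]
ft_force: [0.3, 0.5, 0.5]
grip_width: 0.001
```

{"fn": "step_arm", "kwargs": {
  "increments": [
    [0,0,0,-0.001,0],
    [0,0,0,-0.001,0],
    [0,0,0,0,0]
  ]
}}

```text
clock: 3.28
position: [0.4583, -0.1977, 0.1103]
ee_rot: [0.706, -0.04, -0.706, -0.04]
ft_force: [-0.2, -0.3, -0.3]
grip_width: 0.002
```

{"fn": "step_arm", "kwargs": {
  "increments": [
    [0,0,0,-0.001,0],
    [0,0,0,0,0]
  ]
}}

```text
clock: 3.45
position: [0.4583, -0.1977, 0.1094]
ee_rot: [0.706, -0.04, -0.706, -0.04]
ft_force: [-0.7, 0.4, 0.8]
grip_width: -0.001
```

{"fn": "step_arm", "kwargs": {
  "increments": [
    [0,0,0,-0.001,0],
    [0,0,0,0,0]
  ]
}}

```text
clock: 3.62
position: [0.4583, -0.1978, 0.1083]
ee_rot: [0.706, -0.04, -0.706, -0.04]
ft_force: [-0.4, 0.1, 0.5]
grip_width: 0.001
```

{"fn": "step_arm", "kwargs": {
  "increments": [
    [0,0,0,-0.001,0],
    [0,0,0,0,0]
  ]
}}

```text
clock: 3.78
position: [0.4583, -0.1978, 0.1072]
ee_rot: [-0.706, 0.04, 0.706, 0.04]
ft_force: [-1.0, 0.3, 2.3]
grip_width: 0.001
```

{"fn": "step_arm", "kwargs": {
  "increments": [
    [0,0,0,-0.001,0],
    [0,0,0,0,0]
  ]
}}

```text
clock: 3.95
position: [0.4583, -0.1977, 0.1062]
ee_rot: [-0.706, 0.04, 0.706, 0.04]
ft_force: [-0.7, -1.0, 1.1]
grip_width: 0.001
```

{"fn": "step_arm", "kwargs": {
  "increments": [
    [0,0,0,-0.001,0],
    [0,0,0,0,0]
  ]
}}

```text
clock: 4.12
position: [0.4583, -0.1977, 0.1052]
ee_rot: [-0.706, 0.04, 0.706, 0.04]
ft_force: [-0.8, 0.4, 1.8]
grip_width: -0.001
```

```bash
python3 -c "
from h import *
print(monitor.get_obs()['ft_force'],monitor.get_obs()['position'])"
```

```text
[-0.84180764  0.40543273  1.81592993] [ 0.45829353 -0.19771666  0.10517824]
```

{"fn": "step_arm", "kwargs": {
  "increments": [
    [0,0,0,-0.001,0],
    [0,0,0,0,0]
  ]
}}

```text
clock: 4.28
position: [0.4583, -0.1977, 0.1042]
ee_rot: [0.706, -0.04, -0.706, -0.04]
ft_force: [-0.6, -0.9, 1.2]
grip_width: -0.0
```

{"fn": "step_arm", "kwargs": {
  "increments": [
    [0,0,0,-0.001,0],
    [0,0,0,0,0]
  ]
}}

```text
clock: 4.45
position: [0.4584, -0.1978, 0.1032]
ee_rot: [0.706, -0.04, -0.706, -0.04]
ft_force: [0.3, 0.1, 0.8]
grip_width: 0.002
```

{"fn": "step_arm", "kwargs": {
  "increments": [
    [0,0,0,-0.001,0],
    [0,0,0,-0.001,0],
    [0,0,0,0,0]
  ]
}}

```text
clock: 4.7
position: [0.4585, -0.1978, 0.1012]
ee_rot: [0.706, -0.04, -0.706, -0.04]
ft_force: [-0.2, -1.1, -0.2]
grip_width: -0.001
```

{"fn": "step_arm", "kwargs": {
  "increments": [
    [0,0,0,-0.001,0],
    [0,0,0,-0.001,0],
    [0,0,0,0,0]
  ]
}}

```text
clock: 4.95
position: [0.4585, -0.1977, 0.0993]
ee_rot: [0.706, -0.04, -0.706, -0.04]
ft_force: [1.1, -1.0, 1.7]
grip_width: 0.0
```

```bash
python3 - <<'E'
from h import *
p=camera("side"); big=cv2.resize(cv2.cvtColor(p["color"][190:310,170:300],cv2.COLOR_RGB2BGR),None,fx=4.5,fy=4.5,interpolation=cv2.INTER_CUBIC); cv2.imwrite("pics/s3.png",big)
o=monitor.get_obs(); print(o["position"],o["ft_force"])
E
```

```text
[ 0.45842017 -0.19771476  0.09926868] [ 0.85846383 -0.41382844  0.65775118]
```

View pics/s3.png

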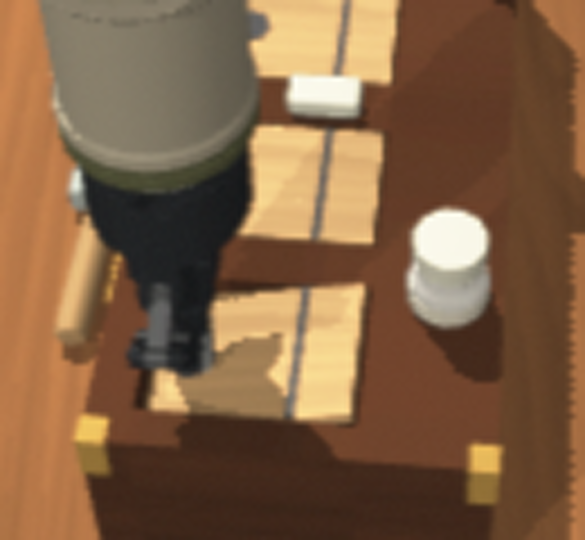

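Flap3 rocks: its near end has sunk, with a dark gap at (140,390), and its far edge is lifted. I push it on down.

{"fn": "step_arm", "kwargs": {
  "increments": [
    [0,0.002,0,-0.004,0],
    [0,0.002,0,-0.004,0],
    [0,0.002,0,-0.004,0],
    [0,0.002,-0.001,-0.004,0],
    [0,0.002,0,-0.004,0],
    [0,0.002,0,-0.002,0],
    [0,0,0,0,0]
  ]
}}

```text
clock: 5.58
position: [0.4705, -0.1986, 0.0767]
ee_rot: [-0.706, 0.04, 0.706, 0.04]
ft_force: [0.5, -0.5, -0.6]
grip_width: -0.003
```

{"fn": "step_arm", "kwargs": {
  "increments": [
    [0,0,0,-0.002,0],
    [0,0,0,-0.002,0],
    [0,0,0,0,0]
  ]
}}

```text
clock: 5.83
position: [0.4705, -0.1986, 0.0732]
ee_rot: [0.706, -0.04, -0.706, -0.04]
ft_force: [0.6, -0.4, -0.2]
grip_width: 0.0
```

{"fn": "step_arm", "kwargs": {
  "increments": [
    [0,0,0,-0.002,0],
    [0,0,0,-0.002,0],
    [0,0,0,0,0]
  ]
}}

```text
clock: 6.08
position: [0.4701, -0.1987, 0.069]
ee_rot: [-0.706, 0.04, 0.706, 0.04]
ft_force: [-0.9, -0.2, -0.5]
grip_width: -0.002
```

{"fn": "step_arm", "kwargs": {
  "increments": [
    [0,0,0,-0.002,0],
    [0,0,0,0,0]
  ]
}}

```text
clock: 6.25
position: [0.4702, -0.1987, 0.067]
ee_rot: [-0.706, 0.04, 0.706, 0.04]
ft_force: [0.6, -1.4, 0.7]
grip_width: 0.0
```

{"fn": "step_arm", "kwargs": {
  "increments": [
    [0,0,0,-0.002,0],
    [0,0,0,0,0]
  ]
}}

```text
clock: 6.42
position: [0.4703, -0.1988, 0.0653]
ee_rot: [-0.706, 0.04, 0.706, 0.04]
ft_force: [-1.9, -0.2, 2.5]
grip_width: 0.001
```

{"fn": "step_arm", "kwargs": {
  "increments": [
    [0,0,0,-0.002,0],
    [0,0,0,0,0]
  ]
}}

```text
clock: 6.58
position: [0.4706, -0.1989, 0.0648]
ee_rot: [0.706, -0.041, -0.706, -0.04]
ft_force: [-7.8, 2.5, 19.8]
grip_width: -0.004
```

{"fn": "step_arm", "kwargs": {
  "increments": [
    [0,0,0,-0.001,0],
    [0,0,0,0,0]
  ]
}}

```text
clock: 6.75
position: [0.4708, -0.1989, 0.0646]
ee_rot: [0.706, -0.041, -0.706, -0.04]
ft_force: [-11.9, 4.9, 28.5]
grip_width: -0.004
```

```bash
python3 - <<'E'
from h import *
p=camera("side"); big=cv2.resize(cv2.cvtColor(p["color"][190:310,170:300],cv2.COLOR_RGB2BGR),None,fx=4.5,fy=4.5,interpolation=cv2.INTER_CUBIC); cv2.imwrite("pics/s4.png",big)
o=monitor.get_obs(); print(o["position"],o["ft_force"])
# far lip height: flap3 chest x 10..35
m=np.array([.477,-.036]);ex=np.array([.993,-.114]);ey=np.array([.114,.993])
r,c=np.mgrid[0:384,0:512]; d=p["range_z"]
P=np.stack([(c-p["cx"])/p["fx"]*d,-(r-p["cy"])/p["fy"]*d,-d,np.ones_like(d)],-1)@p["cam_to_world"].T
q=P[...,:2]-m; X=q@ex-.055; Y=q@ey; s=(abs(Y+.175)<.02)&(X>-.075)&(X<.045)&(d>0)
for a in np.arange(-.01,.045,.004):
    k=s&(abs(X-a)<.002); print(round(a,3),k.sum(),P[...,2][k].round(3)[:8])
E
```

```text
[ 0.47077252 -0.19892408  0.06454529] [-11.41405712   3.94995289  28.64177686]
-0.01 219 [0.441 0.441 0.44  0.439 0.438 0.44  0.438 0.438]
-0.006 218 [0.436 0.437 0.435 0.432 0.435 0.435 0.432 0.434]
-0.002 182 [0.43  0.431 0.428 0.429 0.427 0.43  0.426 0.425]
0.002 60 [0.421 0.419 0.418 0.42  0.416 0.418 0.416 0.411]
0.006 26 [0.126 0.122 0.124 0.122 0.128 0.122 0.127 0.122]
0.01 24 [0.13  0.129 0.132 0.129 0.131 0.129 0.133 0.13 ]
0.014 30 [0.134 0.133 0.131 0.132 0.131 0.132 0.13  0.13 ]
0.018 18 [0.128 0.128 0.131 0.13  0.127 0.128 0.13  0.132]
0.022 0 []
0.026 0 []
0.03 15 [0.111 0.11  0.112 0.109 0.109 0.112 0.108 0.109]
0.034 30 [0.111 0.11  0.109 0.11  0.109 0.109 0.111 0.109]
0.038 29 [0.111 0.11  0.109 0.11  0.11  0.109 0.109 0.109]
0.042 26 [0.11  0.109 0.109 0.109 0.11  0.11  0.11  0.109]
```

View pics/s4.png

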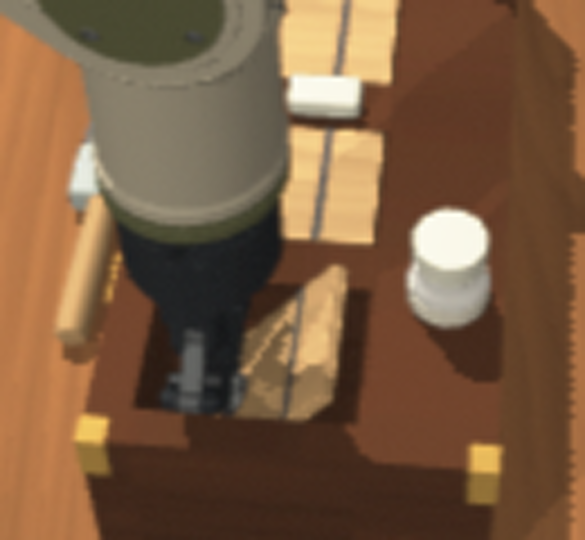

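The force rose sharply to about 30 N and the far lip stands at 0.133 m, which is where it should be at 0.95 rad. The flap is at its hard stop, so I withdraw.

{"fn": "step_arm", "kwargs": {
  "increments": [
    [0,-0.002,0,0.004,0],
    [0,-0.005,0,0.006,0],
    [0,-0.003,0,0.015,0],
    [0,0,0,0.025,0],
    [0,0,0,0.035,0],
    [0,0,0,0.035,0],
    [0,-0.02,-0.03,0.01,0],
    [0,-0.02,-0.035,0,0],
    [0,-0.02,-0.035,0,0],
    [0,-0.02,-0.035,0,0],
    [0,-0.02,-0.03,0,0],
    [0,0,0,0,0]
  ]
}}

```text
clock: 7.8
position: [0.3546, -0.37, 0.192]
ee_rot: [-0.705, 0.045, 0.706, 0.043]
ft_force: [-0.5, -0.6, -0.2]
grip_width: 0.002
```

```bash
python3 - <<'E'
from h import *
p=camera("side"); t=camera("top")
a=cv2.resize(p["color"][140:384,150:330],(390,528)); b=cv2.resize(t["color"][140:260,190:420],(400,209))
im=np.zeros((528,790,3),np.uint8); im[:,:390]=a; im[:209,390:]=b; cv2.imwrite("pics/s5.png",im[...,::-1])
o=monitor.get_obs(); print(o["position"],o["ft_force"])
m=np.array([.477,-.036]);ex=np.array([.993,-.114]);ey=np.array([.114,.993])
for p in (p,t):
  r,c=np.mgrid[0:384,0:512]; d=p["range_z"]
  P=np.stack([(c-p["cx"])/p["fx"]*d,-(r-p["cy"])/p["fy"]*d,-d,np.ones_like(d)],-1)@p["cam_to_world"].T
  q=P[...,:2]-m; X=q@ex-.055; Y=q@ey
  for y0 in (.162,.056,-.056,-.162):
    s=(abs(Y-y0)<.02)&(d>0)
    sl=s&(X>-.035)&(X<.010)
    f=np.polyfit(X[sl],P[...,2][sl],1); print(y0,"angle",np.arctan(f[0]),P[...,2][s&(X<.025)&(X>-.075)].max())
E
```

```text
[ 0.35907121 -0.3645827   0.19205301] [ 1.00733601  1.7499777  -0.63654646]
0.162 angle 0.002582316262703313 0.11423859921479573
0.056 angle 0.012740188168659601 0.11382241036319529
-0.056 angle 0.003769124433390932 0.11375367192847408
-0.162 angle 0.954267067434022 0.13457403035617999
0.162 angle -0.013026044946126098 0.12094582621743566
0.056 angle 0.037090842679555674 0.11930475831780174
-0.056 angle 0.016366394629606262 0.12128565285296156
-0.162 angle 0.9416570355265881 0.13989028371322831
```

View pics/s5.png

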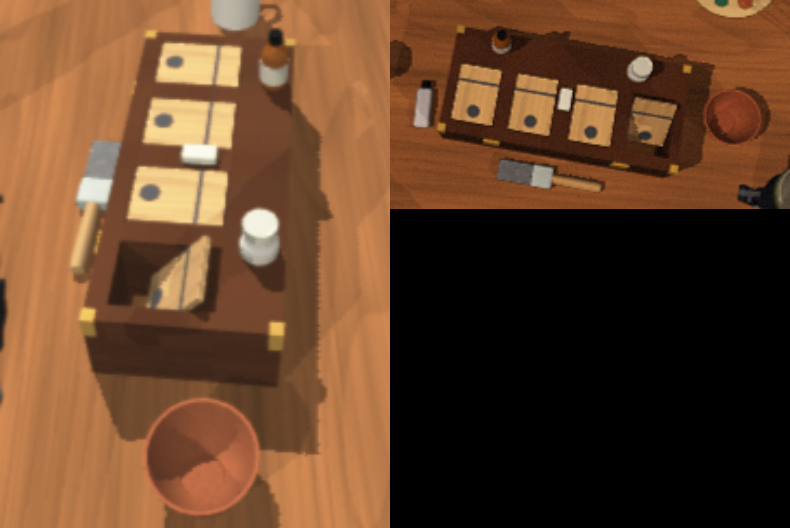

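The pictures show flap3 fully open (about 0.95 rad), the other flaps shut, and everything else where it was. The arm is clear.

{"fn": "step_arm", "kwargs": {
  "increments": [
    [0,0,0,0,0],
    [0,0,0,0,0],
    [0,0,0,0,0]
  ]
}}

```text
clock: 8.15
position: [0.3612, -0.3626, 0.1923]
ee_rot: [0.706, -0.039, -0.706, -0.04]
ft_force: [-0.5, 0.5, -0.6]
grip_width: 0.007
```

```bash
python3 -c "
from h import *
print(monitor.get_obs()['joint_velocities'].round(3)); print(ticket.hand_in())"
```

```text
[ 0.002  0.001  0.006 -0.002  0.001  0.001  0.001]
the job is handed in; nothing more can be done
None
```

Flap3, the rightmost, is the free one, and it is now fully open. I pressed its disc first with the closed fingertips; it gave way at about 2 N, so I never touched the other three. I pushed it down to its hard stop, where the force rose to about 30 N, then withdrew and handed the job in at about 8.2 s.

**Flap angle:** after I withdrew, depth data put flap3 at 0.954 rad from the side camera and 0.942 rad from the top camera. The stop is at 0.95 rad.

**Other flaps:** all three read shut, within 0.04 rad. The largest reading was 0.037 rad for flap1 from the top camera, against 0.013 rad from the side camera, so I take it as depth noise.

**Surroundings:** the last pictures show the bottle, jar, eraser, bowl, brush and tube standing as before. The mug was only partly in the last pictures; the arm did not go near it. The arm was at rest and clear of everything at hand-in.

**Disagreement:** the two cameras placed the discs about 4 mm apart in x, so I used the average.

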